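# Refit the burners of a gas hob

## Robot

A 6-joint arm with a two-finger parallel gripper is mounted at the origin on a cart in front of the work surface, level with it; the furniture and walls round the work are solid. World frame = base frame: x ahead of the robot, y to its left, z up, the work surface at z = 0. Lengths are in m, angles in degrees, forces in N, time in s.
With the tool pointing down it reaches from about 0.225 to 0.725 m from the base axis. Payload 3.1 kg.
Tool frame: the origin (TCP) lies at the very end of the fingers, on their centre line; the grasp point (between the pads) lies 19 mm behind it; z points along the fingers, y is the line along which they close (so a half turn about z gives the same grasp; the last joint's range is limited). The gripper opens to 85 mm and grips with 20 to 120 N. Pads are 22 mm wide; open, the fingers measure 114 mm over their backs; the gripper's body (76 mm by 85 mm) begins 54 mm behind the grasp point. The pads swing forward as they close: fully open they stand 13 mm farther back than shut.
Start: joints at [68.881, 2.75, 5.684, 92.934, 0, 82.678], TCP at [0.125, 0.51, 0.231] pointing down, gripper open.
Joint ranges: [-166.93, 166.93], [-56.73, 111.36], [-69.38, 81.34], [-121.58, 131.49], [-85.45, 84.26], [-180, 180]. Speed limits (degrees/s): [159.86, 159.86, 180, 180, 180, 180].

## Interface

Orientations are given as a 3x3 rotation matrix whose columns are the frame's x, y, z axes.
In Python, from bench import bot gives the robot as it stands. The module is installed in compiled form; this text tells all that it offers.
- The arm moves only by the shell command python3 -m crank 'ROWS'. ROWS is JSON, a list of rows, each a list of 3 entries, a list of its own where there are three numbers: the shift along the tool's x, y, z as a fraction of full scale, then the turn, a rotation vector about the tool's x, y, z as a fraction of full scale, then the closure, from 0 (fully open) to 1 (shut). In form: [[[tx, ty, tz], [ax, ay, az], gripper], ...]. A call has 1 to 12 rows; each row shifts and turns the commanded pose from where the row before left it, along the tool's axes as they then stand; what a row does not reach is not made up. Full scale, the value 1, is 40 mm for a shift and 0.1 rad for a turn. A row lasts 1/8 s, in which the tool goes at most 62.5 mm and 10.7 degrees, less where a joint would pass 70% of its speed; a pose out of reach is approached as far as the arm can. A call with a number of a shift or a turn outside -1 to 1 is refused whole. A call with a gripper value outside its range is refused whole. The fingers move at their own pace and stop on an object; the grip force is fixed at half the most. Time passes only in rows, so rows that do not move let the fingers close. It gives the time, the measured TCP pose, the force, the opening and the grip force at its end, in the units of the state.
- bot.state(): the state, without advancing time (a new reading comes with each control period).
- bot.camera(name): name is "scene" or "top"; returns a dict with "image" (480x640x3 uint8, blue, green, red), "range_z" (480x640 float32, m along the optical axis (not along the pixel's ray), 0 where there is no reading), "fx", "fy", "cx", "cy" (pixels), "R" (3x3) and "t" (3): a world point X has camera coordinates R X + t. Camera axes: x right, y down, z forward; pixel columns grow to the right and rows downward; lengths in m; the calibration is good to about 2 mm. A picture is of the moment at which its call begins.
- bot.sign_off(): hands the job in; it is judged then, once.
The state is a dict: "time": time; "joint_pos": joint angles; "dq": joint speeds; "tau": joint torques, N m; "eef_pos": TCP position; "ee_rot": TCP orientation; "ft_force": force on the tool from outside, world axes, zero at the start; "moment": the same for the moment, N m; "finger_gap": opening from 0.0 (shut) to 1.0 (fully open); "grip_force": force on a finger pad.
Only numpy, scipy, OpenCV 4.12 (cv2) and the standard library are available. Lean on these libraries where they do the work, as an engineer would, in place of code of your own. Each camera call takes 0.05 s, during which the arm holds its last target. There are 200 camera calls.

## Task

The burner parts of the two-ring gas hob have been washed and stand in one stack on the worktop, the first part to go on at the top. Take the stack apart and put both burners together again: each bare aluminium flame crown fully seated on the burner base of its own size, and on each crown the black cap of its own size, lying level and home. Set the parts down gently, and do not shift the pan support and the glass that stand beside the stack.

Things in the scene. Friction and masses are not known exactly. Their poses are not given: they have to be found in the camera images.
- crown_small: small flame crown, bare aluminium ring with dark ports round its side; loose, about 60 g, top of the stack at the start. Outer diameter 44 mm; body 20 mm high with a flat top, on which stands a central boss (cone 32 mm wide at its foot, 18 mm at its top, 8 mm high; 28 mm in all). Underneath a bore 34 mm wide and 14 mm deep. Origin: centre of the underside; z is up. Round: any yaw serves.
- cap_small: small burner cap, black enamelled disc; loose, about 90 g, second from the top of the stack, under crown_small. Diameter 52 mm, 15 mm high, flat top, rim chamfered 2.5 mm. Underneath a recess 35 mm wide, 9 mm deep, that goes over the boss of a crown, 1.5 mm to spare (both crowns have the same boss, but only the cap of its own size is right). Origin: centre of the underside; z up.
- crown_large: large flame crown, bare aluminium ring with dark ports; loose, about 110 g, third from the top of the stack, under cap_small. Outer diameter 60 mm; body 20 mm high, boss as on the small crown (28 mm in all). Underneath a bore 48 mm wide and 14 mm deep. Origin: centre of the underside; z is up.
- cap_large: large burner cap, black enamelled disc; loose, about 180 g, lowest in the stack, flat on the worktop (z = 0). Outer diameter 68 mm, 15 mm high, recess underneath as on the small cap. Origin: centre of the underside; z is up. In the stack the undersides stand at: cap_large 0, crown_large 15, cap_small 35, crown_small 50 mm above the worktop; the parts stand centred on each other within 3 mm.
- burner_small: small burner base, fixed on the hob's top plate: aluminium cup 48 mm across, 12 mm high; its flat top is the seat of crown_small. On it a locating cone (31 mm wide at its foot, 17 at its top, 12 high), which the crown's bore goes round with 1.5 mm to spare and which centres a crown let down some 6 mm off. Origin: centre of its underside, on the top plate; seat 12 mm, cone top 24 mm above it.
- burner_large: large burner base, fixed on the hob's top plate: aluminium cup 64 mm across, 12 mm high; its flat top is the seat of crown_large. On it a locating cone (45 mm wide at its foot, 29 at its top, 12 high), 1.5 mm to spare in the crown's bore. Origin: centre of its underside, on the top plate; seat 12 mm above it. Left or right of burner_small, 180 mm away.
- hob: table-top gas hob, fixed: a steel box 270 mm deep, 370 mm wide, its flat top plate 50 mm above the worktop, two black tap knobs on its front edge. Origin: centre of its underside; x points to its back, y to its left.
- pan_support: bystander: square cast-iron pan support on four legs, 150 mm wide, 60 mm high, standing on the worktop behind the stack (another like it stands farther back). Origin: centre of its underside.
- tumbler: bystander: drinking glass, 81 mm across, 92 mm high, standing to the left of the stack. Origin: centre of its underside.
There are look-alikes about, which are no part of the job. What is shaped like the crown_large but pink is not meant.

How it is judged:
By the outcome, as a careful person would: the job done as asked, in the order asked, and still so for the second after the job is handed in, with the robot touching nothing.
It also fails if it takes over 112 s, if anything falls off the work surface, if the arm or the gripper's body presses on something with over 40 N, if the wrist force passes 120 N, or if a joint passes its speed limit or range.

## Working session

There is one attempt and no reset: what is moved stays moved. The work goes in short steps, Python scripts to look and compute and a shell command to move; the robot and the scene stay as the last step left them, time stands still between calls to the robot, and variables do not carry over. Pictures are saved under pics/ and viewed, at most 14 in all, crops included, and the job is handed in when it is done.

```bash
mkdir -p pics; ls; python3 - <<'E'
from bench import bot
import cv2,numpy as np
s=bot.state();print(s)
for n in("scene","top"):
    c=bot.camera(n);cv2.imwrite(f"pics/{n}0.png",c["image"]);np.savez(f"pics/{n}0.npz",**c)
    print(n,c["fx"],c["fy"],c["cx"],c["cy"],c["R"],c["t"])
E
```

```text
pics
{'time': 0.0, 'joint_pos': array([6.88827804e+01, 2.79378591e+00, 5.59083459e+00, 9.29322666e+01,
       2.27542373e-04, 8.26780969e+01]), 'dq': array([ 0.03400127,  0.07118749,  0.01695095,  0.06567775,  0.05861318,
       -0.02563615]), 'tau': array([-2.65279841e-04, -3.38781345e+01,  3.20016682e+01,  2.01597833e-02,
       -2.85283395e-04,  4.05789962e-06]), 'eef_pos': array([0.12497499, 0.5092845 , 0.23010222]), 'ee_rot': array([[-9.71153643e-01,  2.38453081e-01, -8.53957491e-04],
       [ 2.38454415e-01,  9.71151199e-01, -2.20008069e-03],
       [ 3.04705825e-04, -2.34024631e-03, -9.99997215e-01]]), 'ft_force': array([ 0.94395812,  0.68494268, -0.18113038]), 'moment': array([-0.03125868, -0.01903802,  0.01560683]), 'grip_force': 0.0, 'finger_gap': 1.0006445303587455}
scene 444.85686103113983 444.85686103113983 315.84690985089 238.59406789273967 [[-0.76909129 -0.6390196   0.01235094]
 [-0.27633642  0.31503538 -0.90795974]
 [ 0.57631309 -0.70171694 -0.41887536]] [0.58579825 0.11768559 0.90940466]
top 475.2854775890303 475.2854775890303 314.928642159949 249.81569569711658 [[ 0.02296514 -0.99973445  0.00190622]
 [-0.97762482 -0.02285597 -0.20911077]
 [ 0.20909881  0.00293869 -0.9778901 ]] [0.24131164 0.55844469 0.9320454 ]
```

View pics/scene0.png

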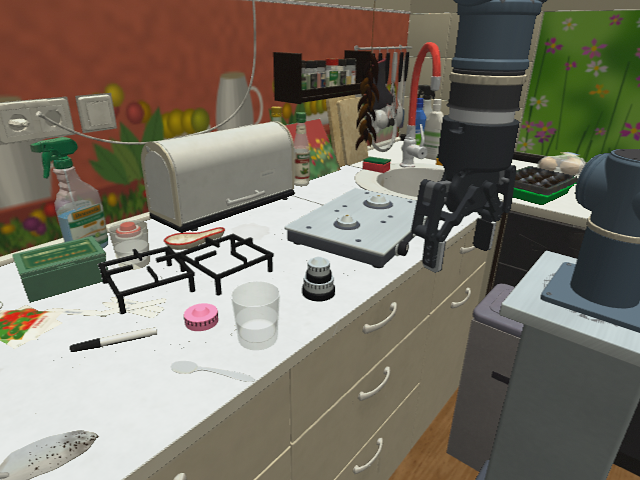

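View pics/top0.png

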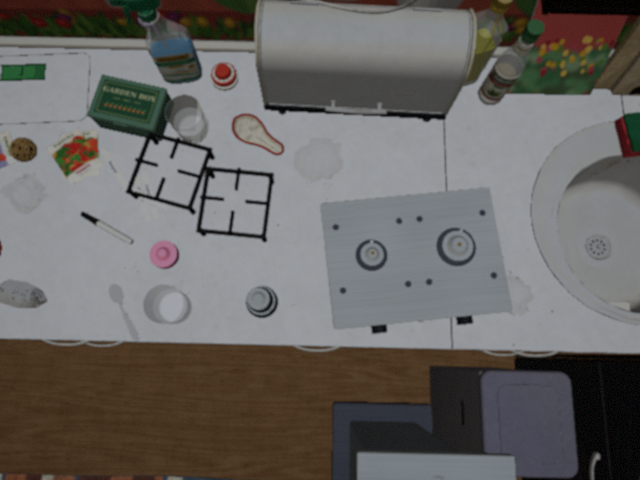

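The scene view shows the stack at about (318,280) with the tumbler to its left, the pan support behind it and the hob at the right. In the top view the stack is at (261,301), the small base at (371,254), the large base at (457,246), the glass at (167,304) and the pink decoy at (164,254).

```bash
cat > h.py <<'E'
import cv2,numpy as np
from bench import bot
def ray(c,u,v,z):
    d=c["R"].T@np.array([(u-c["cx"])/c["fx"],(v-c["cy"])/c["fy"],1.]); o=-c["R"].T@c["t"]
    return (o+d*(z-o[2])/d[2])[:2]
def pts(c):
    v,u=np.mgrid[:480,:640]; Z=c["range_z"]
    P=np.stack([(u-c["cx"])/c["fx"]*Z,(v-c["cy"])/c["fy"]*Z,Z],-1)
    P=(P-c["t"])@c["R"]; P[Z==0]=np.nan
    return P
E
python3 - <<'E'
from h import *
c=dict(np.load("pics/top0.npz"));P=pts(c)
for n,(u,v) in dict(stack=(261,301),small=(371,254),large=(457,246)).items():
    w=P[v-24:v+25,u-24:u+25]; z=w[...,2]
    print(n,"c",P[v,u], "z pct",np.nanpercentile(z,[1,25,50,90,99]))
    for lo,hi in ([(.074,.082),(.067,.073),(.047,.054),(.032,.038),(.012,.018)] if n=="stack" else [(.058,.066),(.07,.078)]):
        m=(z>lo)&(z<hi)
        if m.sum()>5:
            q=w[m]; (cx,cy),r=cv2.minEnclosingCircle(q[:,:2].astype(np.float32)); print(lo,m.sum(),cx,cy,r,np.median(q[:,2]))
im=c["image"]
cv2.imwrite("pics/crop.png",np.hstack([cv2.resize(im[v-30:v+30,u-30:u+30],(260,260),interpolation=cv2.INTER_CUBIC) for u,v in((261,301),(371,254),(457,246))]))
E
```

```text
stack c [0.44147123 0.35926768 0.07911019] z pct [-0.0039098  -0.00025484  0.00158258  0.07040001  0.07919964]
0.074 123 0.4460994303226471 0.37034398317337036 0.01803864724934101 0.07753261982278513
0.067 226 0.4480036199092865 0.36718687415122986 0.022349834442138672 0.07018817754183869
0.047 87 0.448920339345932 0.3663003444671631 0.025827979668974876 0.04969400037756662
0.032 116 0.44867411255836487 0.3664645254611969 0.030340153723955154 0.03518183753398813
0.012 97 0.44764941930770874 0.3670231103897095 0.03420877456665039 0.014237181060598963
small c [0.54314277 0.13922877 0.07512988] z pct [0.04652928 0.04958746 0.05106184 0.06273278 0.07424422]
0.058 282 0.549773097038269 0.13979634642601013 0.026841500774025917 0.0623859535777941
0.07 86 0.546331524848938 0.13759520649909973 0.011918741278350353 0.0731869161103682
large c [ 0.5647894  -0.03844447  0.07190725] z pct [0.046527   0.05004943 0.05215103 0.06819189 0.0758288 ]
0.058 445 0.5681730508804321 -0.03862829878926277 0.03673537075519562 0.06227635715537899
0.07 204 0.5688782930374146 -0.04066789895296097 0.01825738698244095 0.0735572711903233
```

View pics/crop.png

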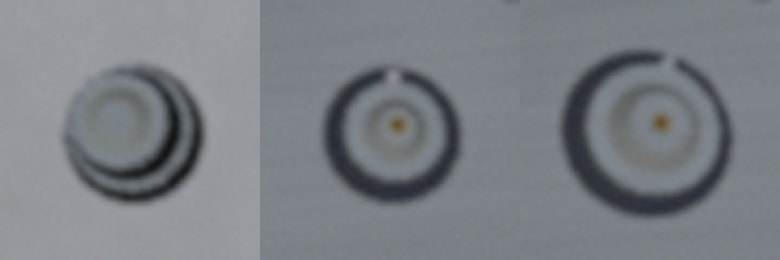

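The crop shows the stack (crown's boss at (115,115)) and the two bases, each a bright disc and cone with a dark ring round it. I'll turn these centres into positions by rays.

```bash
python3 - <<'E'
from h import *
c=dict(np.load("pics/top0.npz"))
for n,u,v,z in [("s disc",371.7,254,.062),("s tip",372.9,252.6,.074),("s ring",371.5,254.7,.05),("s ring62",371.5,254.7,.062),("l disc",458.2,245.6,.062),("l tip",459.6,244.2,.074),("l ring",456.1,246.7,.05),("l ring62",456.1,246.7,.062),("st crown",231+117/4.33,271+120/4.33,.07),("st base",231+134/4.33,271+134/4.33,.008)]: print(n,ray(c,u,v,z).round(4))
P=pts(c)
for (x,y),r in (((.549,.139),.03),((.569,-.0395),.038)):
    m=(np.hypot(P[...,0]-x,P[...,1]-y)<r)&(abs(P[...,2]-.062)<.0025); q=P[m]
    print(np.percentile(q[:,0],[2,98]).mean(),np.percentile(q[:,1],[2,98]).mean(),np.ptp(q[:,:2],axis=0))
s=dict(np.load("pics/scene0.npz"));P=pts(s)
m=(np.hypot(P[...,0]-.448,P[...,1]-.367)<.03)&(P[...,2]>.066);q=P[m];print("scene crown",q[:,:2].max(0),q[:,:2].min(0),(q[:,:2].max(0)+q[:,:2].min(0))/2)
im=s["image"]
cv2.imwrite("pics/crop2.png",cv2.resize(im[180:260,310:430],(720,480),interpolation=cv2.INTER_CUBIC))
E
```

```text
s disc [0.5459 0.1362]
s tip [0.5464 0.1352]
s ring [0.5469 0.1352]
s ring62 [0.5444 0.1367]
l disc [ 0.568 -0.044]
l tip [ 0.5682 -0.0433]
l ring [ 0.5683 -0.0431]
l ring62 [ 0.5655 -0.0395]
st crown [0.4469 0.3665]
st base [0.4467 0.3652]
0.5472455969975041 0.1376725008543549 [0.04925751 0.04609308]
0.5693923262571594 -0.04102117637268569 [0.06447696 0.0637113 ]
scene crown [0.47250665 0.39275108] [0.42781827 0.34722739] [0.45016246 0.36998924]
```

```bash
python3 -m crank '[[[0,0,0],[0,0,-1],0],[[0,0,0],[0,0,-1],0],[[0,0,0],[0,0,-0.4],0],[[-1,0,0],[0,0,0],0],[[-1,0,0],[0,0,0],0],[[-1,0,0],[0,0,0],0],[[-1,-0.5,0],[0,0,0],0],[[-1,-1,0],[0,0,0],0],[[-1,-1,0],[0,0,0],0],[[-1,-1,0],[0,0,0],0],[[0,0,0],[0,0,0],0]]'; python3 -c "from bench import bot;print(bot.state()['ee_rot'],bot.state()['joint_pos'])"
```

```text
time: 1.48
eef_pos: [0.4074, 0.3666, 0.2304]
ee_rot: [[-1.0, 0.007, -0.001], [0.007, 1.0, -0.002], [0.001, -0.002, -1.0]]
ft_force: [-0.2, 0.9, -0.0]
finger_gap: 1.0
grip_force: 0.0
[[-9.99974796e-01  7.07889352e-03 -5.44437364e-04]
 [ 7.07973921e-03  9.99973710e-01 -1.56741824e-03]
 [ 5.33327464e-04 -1.57123321e-03 -9.99998623e-01]] [ 3.50042334e+01  6.30747300e+00  9.35768734e+00  9.31272820e+01
 -5.56673295e-02  3.54098895e+01]
```

View pics/crop2.png

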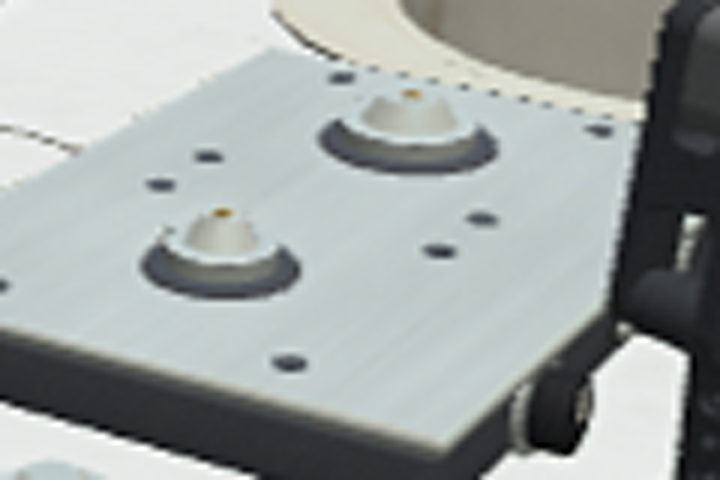

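```bash
python3 -m crank '[[[-1,0,0],[0,0,0],0],[[0,0,1],[0,0,0],0],[[0,0,1],[0,0,0],0],[[0,0,1],[0,0,0],0],[[0,0,0.6],[0,0,0],0],[[0,0,0.5],[0,0,0],0],[[0,0,0.4],[0,0,0],0],[[0,0,0],[0,0,0],0.1]]'; python3 - <<'E'
from h import *
s=bot.camera("scene");t=bot.camera("top")
a=cv2.resize(s["image"][200:320,250:390],(466,400),interpolation=cv2.INTER_CUBIC);b=cv2.resize(t["image"][261:341,231:291],(300,400),interpolation=cv2.INTER_CUBIC)
cv2.imwrite("pics/g1.png",np.hstack([a,b]))
E
```

```text
time: 2.48
eef_pos: [0.4434, 0.3693, 0.0494]
ee_rot: [[-1.0, -0.0, -0.003], [-0.0, 1.0, -0.002], [0.003, -0.002, -1.0]]
ft_force: [-0.2, 0.1, 1.3]
finger_gap: 0.901
grip_force: 0.0
```

View pics/g1.png

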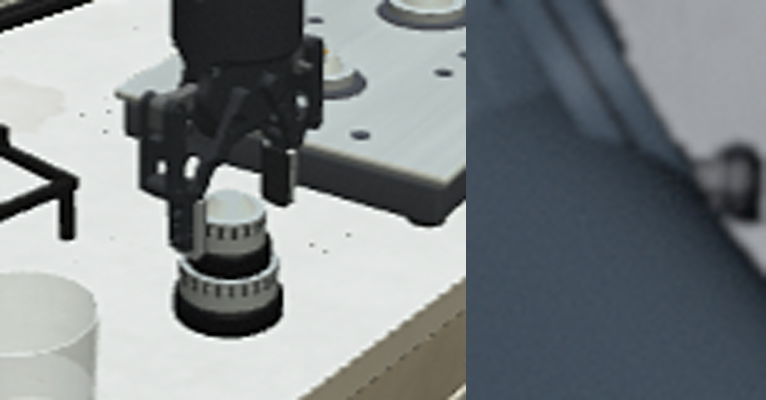

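The fingers straddle the top crown, left finger tip at about (185,250) in the crop, level with the crown's underside.

```bash
cat >> h.py <<'E'
def st():
    a=[]
    for i in range(5): bot.camera("top"); a.append(bot.state()['eef_pos'])
    a=np.array(a); print("TCP",a.mean(0).round(4),"sd",a.std(0).round(4),"gap",bot.state()['finger_gap'],"F",bot.state()['ft_force'].round(1),"t",bot.state()['time'])
E
python3 - <<'E'
from h import *
st()
E
python3 -m crank '[[[-0.05,0,0],[0,0,0],0.3],[[0,0,0],[0,0,0],0.4],[[0,0,0],[0,0,0],0.5],[[0,0,0],[0,0,0],0.8],[[0,0,0],[0,0,0],0.8],[[0,0,0],[0,0,0],0.8]]'
python3 - <<'E'
from h import *
st()
s=bot.camera("scene")
cv2.imwrite("pics/g2.png",cv2.resize(s["image"][230:310,280:360],(600,600),interpolation=cv2.INTER_CUBIC))
E
```

```text
TCP [0.4458 0.3702 0.0526] sd [0.0001 0.0001 0.0001] gap 0.8989648997110435 F [-0.4 -0.  -0.6] t 2.825
time: 3.58
eef_pos: [0.4475, 0.3698, 0.0519]
ee_rot: [[-1.0, 0.001, 0.001], [0.001, 1.0, 0.0], [-0.001, 0.0, -1.0]]
ft_force: [-0.0, 0.1, 4.4]
finger_gap: 0.493
grip_force: 61.2
TCP [0.4475 0.3698 0.0519] sd [0. 0. 0.] gap 0.49258006559804585 F [ 0.3 -0.9  4.1] t 3.825
```

View pics/g2.png

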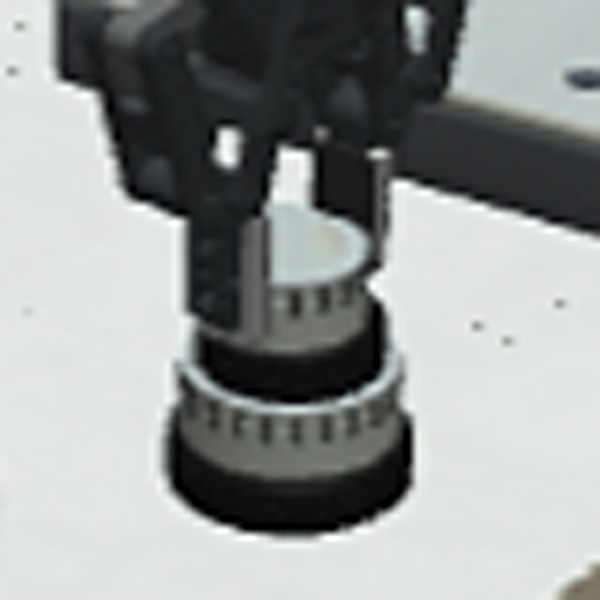

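The pads hold the crown at its body, tips at about (225,325), just above the black cap. Now I lift and carry it to the small base.

```bash
python3 -m crank '[[[0,0,-0.2],[0,0,0],0.8],[[0,0,-0.8],[0,0,0],0.8],[[0,0,-1],[0,0,0],0.8],[[-0.41,-0.975,0],[0,0,0],0.8],[[-0.41,-0.975,0],[0,0,0],0.8],[[-0.41,-0.975,0],[0,0,0],0.8],[[-0.41,-0.975,0],[0,0,0],0.8],[[-0.41,-0.975,0],[0,0,0],0.8],[[-0.41,-0.975,0],[0,0,0],0.8],[[0,0,0],[0,0,0],0.8],[[0,0,0],[0,0,0],0.8]]'
python3 - <<'E'
from h import *
st()
t=bot.camera("top");s=bot.camera("scene")
a=cv2.resize(s["image"][170:290,290:430],(466,400),interpolation=cv2.INTER_CUBIC);b=cv2.resize(t["image"][221:321,225:300],(300,400),interpolation=cv2.INTER_CUBIC)
cv2.imwrite("pics/g3.png",np.hstack([a,b])); np.savez("pics/t3.npz",**t)
E
```

```text
time: 5.25
eef_pos: [0.5445, 0.1357, 0.1305]
ee_rot: [[-1.0, 0.001, -0.002], [0.001, 1.0, 0.001], [0.002, 0.001, -1.0]]
ft_force: [-0.1, 0.2, -0.1]
finger_gap: 0.494
grip_force: 61.0
TCP [0.5447 0.1365 0.131 ] sd [0.0001 0.0002 0.0002] gap 0.49594571198810167 F [-0.  -0.2 -1.1] t 5.5
```

View pics/g3.png

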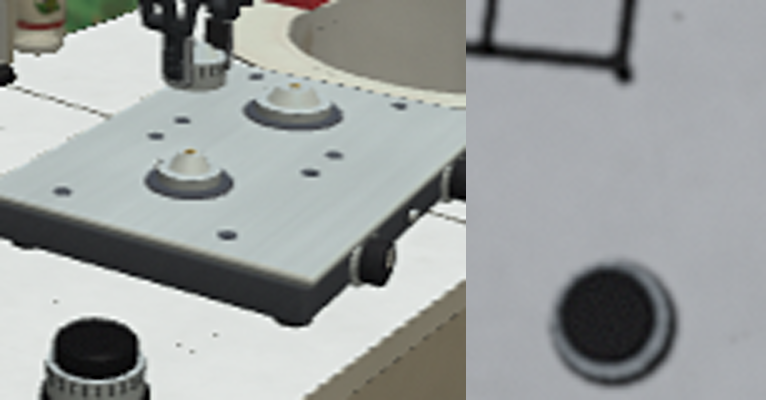

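The crown is held over the small base (cone tip at (190,152) in the crop), and the rest of the stack is undisturbed. I let it down.

```bash
python3 -m crank '[[[-0.05,0,0.6],[0,0,0],0.8],[[0,0,0.5],[0,0,0],0.8],[[0,0,0.2],[0,0,0],0.8],[[0,0,0.15],[0,0,0],0.8],[[0,0,0.1],[0,0,0],0.8],[[0,0,0],[0,0,0],0.8],[[0,0,0],[0,0,0],0.8]]'
python3 - <<'E'
from h import *
st()
E
```

```text
time: 6.48
eef_pos: [0.5478, 0.1356, 0.07]
ee_rot: [[-1.0, 0.001, 0.001], [0.001, 1.0, 0.0], [-0.001, 0.0, -1.0]]
ft_force: [-0.7, -0.5, -0.8]
finger_gap: 0.492
grip_force: 61.0
TCP [0.5476 0.1355 0.0698] sd [0.0001 0.     0.0001] gap 0.49155757976182973 F [ 0.7  0.  -1.3] t 6.725
```

```bash
python3 -m crank '[[[0,0,0.05],[0,0,0],0.8],[[0,0,0.05],[0,0,0],0.8],[[0,0,0.03],[0,0,0],0.8],[[0,0,0.02],[0,0,0],0.8],[[0,0,0],[0,0,0],0.8]]'
python3 - <<'E'
from h import *
st()
E
```

```text
time: 7.35
eef_pos: [0.5471, 0.1355, 0.0639]
ee_rot: [[-1.0, 0.001, -0.0], [0.001, 1.0, -0.0], [0.0, -0.0, -1.0]]
ft_force: [-2.5, -0.4, 3.7]
finger_gap: 0.491
grip_force: 61.5
TCP [0.5471 0.1355 0.0639] sd [0. 0. 0.] gap 0.4932897848426738 F [-2.9 -0.2  5.3] t 7.6
```

```bash
python3 -m crank '[[[0,0,0],[0,0,0],0.4],[[0,0,0],[0,0,0],0.2],[[0,0,0],[0,0,0],0.1],[[0,0,-0.3],[0,0,0],0.0],[[0,0,-0.6],[0,0,0],0],[[0,0,-1],[0,0,0],0],[[0.42,1,0],[0,0,0],0],[[0.42,1,0],[0,0,0],0],[[0.42,1,0],[0,0,0],0],[[0.42,1,0],[0,0,0],0],[[0.42,1,0],[0,0,0],0],[[0.42,0.8,0],[0,0,0],0]]'
python3 - <<'E'
from h import *
st()
t=bot.camera("top");s=bot.camera("scene");P=pts(t)
a=cv2.resize(s["image"][170:290,290:430],(466,400),interpolation=cv2.INTER_CUBIC);b=cv2.resize(t["image"][214:294,341:401],(300,400),interpolation=cv2.INTER_CUBIC)
cv2.imwrite("pics/g4.png",np.hstack([a,b]))
for lo,hi in((.088,.093),(.080,.084)):
    m=(np.hypot(P[...,0]-.547,P[...,1]-.136)<.035)&(P[...,2]>lo)&(P[...,2]<hi);q=P[m];print(m.sum(),(q.max(0)+q.min(0))/2,np.ptp(q[:,:2],axis=0))
# remaining stack top from picture 3
t=dict(np.load("pics/t3.npz"));P=pts(t)
for lo,hi,z in((.045,.055,.05),(.03,.04,.035)):
    m=(np.hypot(P[...,0]-.447,P[...,1]-.367)<.045)&(P[...,2]>lo)&(P[...,2]<hi);q=P[m];print("stack",m.sum(),(np.percentile(q,1,axis=0)+np.percentile(q,99,axis=0))/2,np.ptp(q[:,:2],axis=0))
E
```

```text
time: 9.1
eef_pos: [0.4463, 0.3693, 0.1404]
ee_rot: [[-1.0, 0.0, 0.001], [0.0, 1.0, 0.001], [-0.001, 0.001, -1.0]]
ft_force: [-0.3, 0.0, -0.3]
finger_gap: 0.999
grip_force: 0.0
TCP [0.4458 0.3697 0.1402] sd [0.0011 0.002  0.0002] gap 0.9993887107992092 F [ 0.1 -0.3 -0.2] t 9.35
79 [0.54867156 0.13692144 0.09043133] [0.02496602 0.02381832]
158 [0.54812548 0.13587038 0.08201541] [0.04199462 0.04109412]
stack 494 [0.44868153 0.36628581 0.05004251] [0.04975667 0.05159906]
stack 148 [0.44826791 0.36666056 0.03482992] [0.05870252 0.05908029]
```

View pics/g4.png

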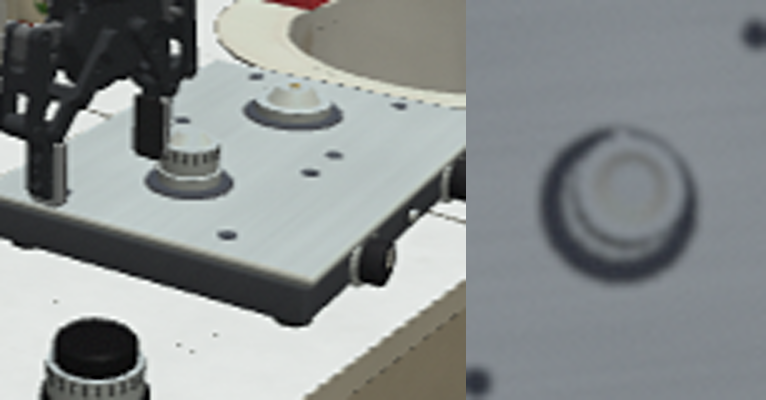

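The small crown is seated (top at z = 0.082, centred within about 1 mm) at (620,190) in the right half. Next is cap_small.

```bash
python3 -m crank '[[[-0.05,-0.07,0.8],[0,0,0],0],[[0,0,0.8],[0,0,0],0],[[0,0,0.5],[0,0,0],0],[[0,0,0.35],[0,0,0],0],[[0,0,0],[0,0,0],0],[[0,0,0],[0,0,0],0]]'
python3 - <<'E'
from h import *
st()
E
```

```text
time: 10.2
eef_pos: [0.4496, 0.365, 0.0425]
ee_rot: [[-1.0, 0.001, 0.002], [0.001, 1.0, 0.001], [-0.002, 0.001, -1.0]]
ft_force: [0.3, 0.2, 0.3]
finger_gap: 1.003
grip_force: 0.0
TCP [0.4496 0.3653 0.0426] sd [0.0002 0.0001 0.0002] gap 0.9990809875867186 F [0.8 0.  0.1] t 10.45
```

```bash
python3 -m crank '[[[0.04,0.03,0.13],[0,0,0],0],[[0,0,0],[0,0,0],0.2],[[0,0,0],[0,0,0],0.3],[[0,0,0],[0,0,0],0.36],[[0,0,0],[0,0,0],0.8],[[0,0,0],[0,0,0],0.8],[[0,0,0],[0,0,0],0.8],[[0,0,0],[0,0,0],0.8]]'
python3 - <<'E'
from h import *
st()
s=bot.camera("scene")
cv2.imwrite("pics/g5.png",cv2.resize(s["image"][230:310,280:360],(600,600),interpolation=cv2.INTER_CUBIC))
E
```

```text
time: 11.45
eef_pos: [0.4476, 0.3663, 0.0368]
ee_rot: [[-1.0, 0.001, 0.001], [0.001, 1.0, 0.001], [-0.001, 0.001, -1.0]]
ft_force: [-1.1, 0.0, 4.7]
finger_gap: 0.578
grip_force: 62.5
TCP [0.4476 0.3663 0.0368] sd [0. 0. 0.] gap 0.576999290336711 F [-0.9 -0.5  5.1] t 11.7
```

View pics/g5.png

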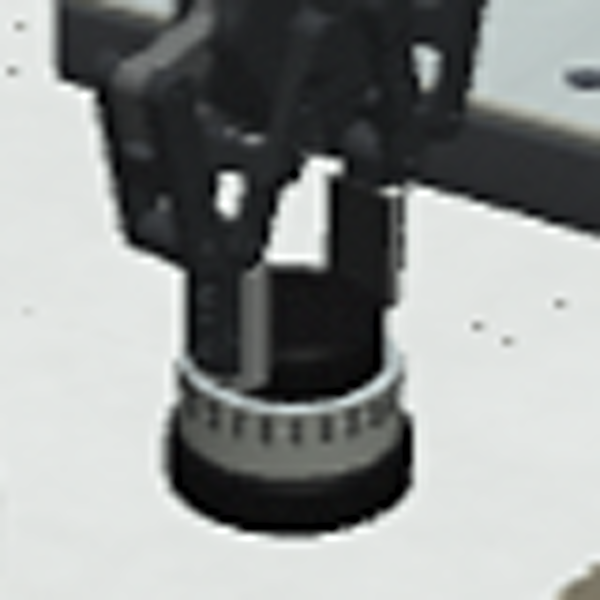

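The cap is between the pads, tips at (245,380) just above the large crown's top. I lift it and carry it over.

```bash
python3 -m crank '[[[0,0,-0.2],[0,0,0],0.8],[[0,0,-0.6],[0,0,0],0.8],[[0,0,-0.9],[0,0,0],0.8],[[0,0,-0.8],[0,0,0],0.8],[[-0.41,-0.96,0],[0,0,0],0.8],[[-0.41,-0.96,0],[0,0,0],0.8],[[-0.41,-0.96,0],[0,0,0],0.8],[[-0.41,-0.96,0],[0,0,0],0.8],[[-0.41,-0.96,0],[0,0,0],0.8],[[-0.41,-0.96,0],[0,0,0],0.8],[[0,0,0],[0,0,0],0.8],[[0,0,0],[0,0,0],0.8]]'
python3 - <<'E'
from h import *
st()
t=bot.camera("top");P=pts(t)
for lo,hi in((.038,.046),(.031,.038),(.01,.018)):
    m=(np.hypot(P[...,0]-.447,P[...,1]-.367)<.045)&(P[...,2]>lo)&(P[...,2]<hi);q=P[m];print("stack",m.sum(),(np.percentile(q,1,axis=0)+np.percentile(q,99,axis=0))/2,np.ptp(q[:,:2],axis=0))
E
```

```text
time: 13.25
eef_pos: [0.5446, 0.1357, 0.1354]
ee_rot: [[-1.0, 0.001, -0.002], [0.001, 1.0, 0.0], [0.002, 0.0, -1.0]]
ft_force: [0.3, -0.3, -1.2]
finger_gap: 0.578
grip_force: 62.2
TCP [0.5447 0.1364 0.1358] sd [0.0001 0.0002 0.0002] gap 0.577835017519835 F [-0.5 -0.3 -1.2] t 13.5
stack 154 [0.44716578 0.36596567 0.04181699] [0.05420965 0.05476638]
stack 493 [0.44899233 0.36656924 0.03471636] [0.05891341 0.05924977]
stack 118 [0.44719598 0.36743677 0.01396154] [0.06630796 0.06648319]
```

```bash
python3 -m crank '[[[-0.06,-0.01,0.5],[0,0,0],0.8],[[0,0,0.4],[0,0,0],0.8],[[0,0,0.2],[0,0,0],0.8],[[0,0,0.05],[0,0,0],0.8],[[0,0,0],[0,0,0],0.8],[[0,0,0],[0,0,0],0.8]]'
python3 - <<'E'
from h import *
st()
E
```

```text
time: 14.3
eef_pos: [0.5483, 0.1351, 0.0909]
ee_rot: [[-1.0, 0.001, 0.001], [0.001, 1.0, 0.0], [-0.001, 0.0, -1.0]]
ft_force: [-0.1, 0.0, -0.6]
finger_gap: 0.579
grip_force: 62.2
TCP [0.5481 0.1351 0.0907] sd [0.0001 0.     0.0002] gap 0.5748180633416358 F [-0.3  0.7 -0.1] t 14.55
```

Down the last 7 mm in small steps.

```bash
python3 -m crank '[[[0.02,0.01,0.05],[0,0,0],0.8],[[0,0,0.05],[0,0,0],0.8],[[0,0,0.04],[0,0,0],0.8],[[0,0,0.03],[0,0,0],0.8],[[0,0,0],[0,0,0],0.8],[[0,0,0],[0,0,0],0.8]]'
python3 - <<'E'
from h import *
st()
E
```

```text
time: 15.3
eef_pos: [0.5468, 0.1355, 0.0838]
ee_rot: [[-1.0, 0.001, -0.0], [0.001, 1.0, -0.0], [0.0, -0.0, -1.0]]
ft_force: [-2.8, -0.6, 4.4]
finger_gap: 0.577
grip_force: 62.7
TCP [0.5468 0.1355 0.0838] sd [0. 0. 0.] gap 0.5786263066404886 F [-3.2 -0.8  4.9] t 15.55
```

Seated at exactly 0.0838. I release it and return to the stack.

```bash
python3 -m crank '[[[0,0,0],[0,0,0],0.3],[[0,0,0],[0,0,0],0.15],[[0,0,0],[0,0,0],0.05],[[0,0,-0.3],[0,0,0],0.0],[[0,0,-0.6],[0,0,0],0],[[0,0,-0.6],[0,0,0],0],[[0.42,1,0],[0,0,0],0],[[0.42,1,0],[0,0,0],0],[[0.42,1,0],[0,0,0],0],[[0.42,1,0],[0,0,0],0],[[0.42,1,0],[0,0,0],0],[[0.42,0.74,0],[0,0,0],0]]'
python3 - <<'E'
from h import *
st();st()
t=bot.camera("top");s=bot.camera("scene");P=pts(t)
a=cv2.resize(s["image"][170:290,290:430],(466,400),interpolation=cv2.INTER_CUBIC);b=cv2.resize(t["image"][214:294,341:401],(300,400),interpolation=cv2.INTER_CUBIC)
cv2.imwrite("pics/g6.png",np.hstack([a,b]))
m=(np.hypot(P[...,0]-.547,P[...,1]-.136)<.035)&(P[...,2]>.09);q=P[m];print(m.sum(),(q.max(0)+q.min(0))/2,np.ptp(q,axis=0))
A=np.c_[q[:,:2]-q[:,:2].mean(0),np.ones(len(q))];print("plane",np.linalg.lstsq(A,q[:,2],rcond=None)[0])
E
```

```text
time: 17.05
eef_pos: [0.4459, 0.367, 0.1444]
ee_rot: [[-1.0, -0.0, 0.001], [-0.0, 1.0, 0.001], [-0.001, 0.001, -1.0]]
ft_force: [1.1, -1.1, -0.6]
finger_gap: 1.001
grip_force: 0.0
TCP [0.4454 0.3672 0.1442] sd [0.0011 0.0019 0.0002] gap 0.9981338925285616 F [0.3 0.3 0.1] t 17.3
TCP [0.4469 0.3644 0.1436] sd [0.     0.0001 0.0001] gap 1.0024736255417726 F [0.5 0.3 0.9] t 17.55
521 [0.54846142 0.13644896 0.0962969 ] [0.05219469 0.05033519 0.01211715]
plane [ 0.01780941 -0.01121304  0.09684922]
```

View pics/g6.png

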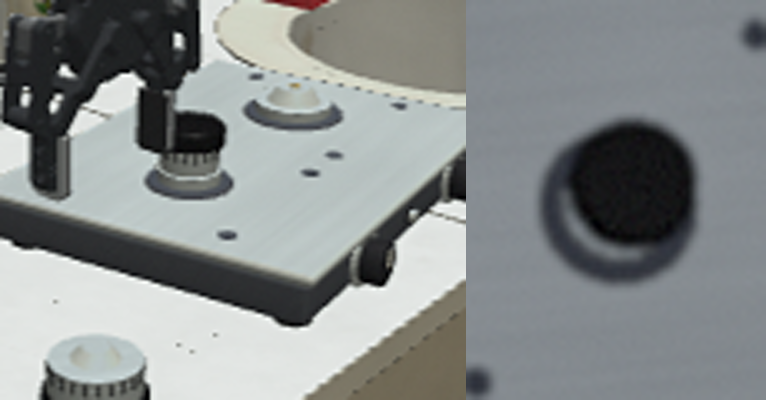

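The cap lies level on the small crown (top at 0.097) at (630,180) in the right half. Next is crown_large.

```bash
python3 -m crank '[[[-0.02,0.04,0.8],[0,0,0],0],[[0,0,0.9],[0,0,0],0],[[0,0,0.8],[0,0,0],0],[[0,0,0.4],[0,0,0],0],[[0,0,0.26],[0,0,0],0],[[0,0,0],[0,0,0],0.1],[[0,0,0],[0,0,0],0.18],[[0,0,0],[0,0,0],0.24]]'
python3 - <<'E'
from h import *
st()
E
```

```text
time: 18.65
eef_pos: [0.448, 0.3674, 0.0183]
ee_rot: [[-1.0, 0.001, 0.002], [0.001, 1.0, 0.001], [-0.002, 0.001, -1.0]]
ft_force: [0.4, 0.5, -0.6]
finger_gap: 0.764
grip_force: 0.0
TCP [0.4476 0.3671 0.0177] sd [0.0002 0.0001 0.0003] gap 0.7620163129874087 F [-0.4  0.4  0.4] t 18.9
```

```bash
python3 -m crank '[[[0,-0.02,0],[0,0,0],0.28],[[0,0,0],[0,0,0],0.32],[[0,0,0],[0,0,0],0.8],[[0,0,0],[0,0,0],0.8],[[0,0,0],[0,0,0],0.8],[[0,0,0],[0,0,0],0.8]]'
python3 - <<'E'
from h import *
st()
s=bot.camera("scene")
cv2.imwrite("pics/g7.png",cv2.resize(s["image"][230:310,280:360],(600,600),interpolation=cv2.INTER_CUBIC))
E
```

```text
time: 19.65
eef_pos: [0.4475, 0.3662, 0.0177]
ee_rot: [[-1.0, 0.001, 0.001], [0.001, 1.0, 0.001], [-0.001, 0.001, -1.0]]
ft_force: [-1.6, -0.5, 4.3]
finger_gap: 0.681
grip_force: 64.3
TCP [0.4475 0.3663 0.0178] sd [0. 0. 0.] gap 0.6790126427356252 F [-1.8 -0.1  5.5] t 19.9
```

View pics/g7.png

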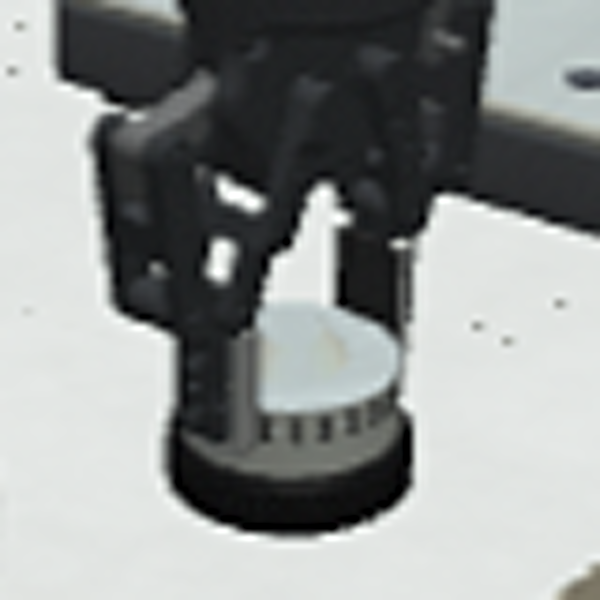

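The crown is held with the tips at (230,440), well above cap_large. I lift it high enough to clear the finished small burner.

```bash
python3 -m crank '[[[0,0,-0.2],[0,0,0],0.8],[[0,0,-0.6],[0,0,0],0.8],[[0,0,-0.9],[0,0,0],0.8],[[0,0,-1],[0,0,0],0.8],[[0,0,-0.85],[0,0,0],0.8],[[0,0,0],[0,0,0],0.8]]' && python3 -m crank '[[[-0.27,-0.93,0],[0,0,0],0.8],[[-0.27,-0.93,0],[0,0,0],0.8],[[-0.27,-0.93,0],[0,0,0],0.8],[[-0.27,-0.93,0],[0,0,0],0.8],[[-0.27,-0.93,0],[0,0,0],0.8],[[-0.27,-0.93,0],[0,0,0],0.8],[[-0.27,-0.93,0],[0,0,0],0.8],[[-0.27,-0.93,0],[0,0,0],0.8],[[-0.27,-0.93,0],[0,0,0],0.8],[[-0.27,-0.93,0],[0,0,0],0.8],[[-0.27,-0.93,0],[0,0,0],0.8],[[0,0,0],[0,0,0],0.8]]'
python3 - <<'E'
from h import *
st();st()
t=bot.camera("top");P=pts(t)
for lo,hi in((.01,.018),):
    m=(np.hypot(P[...,0]-.447,P[...,1]-.367)<.045)&(P[...,2]>lo)&(P[...,2]<hi);q=P[m];print("stack",m.sum(),(np.percentile(q,1,axis=0)+np.percentile(q,99,axis=0))/2,np.ptp(q[:,:2],axis=0))
E
```

```text
time: 20.7
eef_pos: [0.4489, 0.3671, 0.1623]
ee_rot: [[-1.0, 0.001, 0.006], [0.001, 1.0, 0.003], [-0.006, 0.003, -1.0]]
ft_force: [-0.0, 0.3, -1.2]
finger_gap: 0.679
grip_force: 64.4
time: 22.2
eef_pos: [0.5648, -0.0457, 0.1561]
ee_rot: [[-1.0, 0.005, -0.004], [0.005, 1.0, -0.0], [0.004, -0.0, -1.0]]
ft_force: [0.7, 0.8, -1.5]
finger_gap: 0.681
grip_force: 64.5
TCP [ 0.5646 -0.0429  0.1572] sd [0.0002 0.0007 0.0006] gap 0.6745233383294321 F [ 0.  -0.4 -1. ] t 22.45
TCP [ 0.5653 -0.0424  0.1588] sd [0.0002 0.0002 0.0002] gap 0.6771705605011653 F [-0.9 -1.5 -1.7] t 22.7
stack 730 [0.44802547 0.36674893 0.01419285] [0.06458574 0.06676547]
```

```bash
python3 -m crank '[[[-0.06,-0.02,0.7],[0,0,0],0.8],[[0,0,0.7],[0,0,0],0.8],[[0,0,0.4],[0,0,0],0.8],[[0,0,0.2],[0,0,0],0.8],[[0,0,0.1],[0,0,0],0.8],[[0,0,0.1],[0,0,0],0.8],[[0,0,0],[0,0,0],0.8],[[0,0,0],[0,0,0],0.8]]'
python3 - <<'E'
from h import *
st()
E
```

```text
time: 23.75
eef_pos: [0.5684, -0.0442, 0.0715]
ee_rot: [[-1.0, 0.001, 0.001], [0.001, 1.0, -0.0], [-0.001, -0.0, -1.0]]
ft_force: [-0.5, 0.8, -2.0]
finger_gap: 0.678
grip_force: 64.5
TCP [ 0.5682 -0.0442  0.0713] sd [0.0001 0.     0.0001] gap 0.6747385490008797 F [-0.1  0.3 -0.9] t 24.0
```

```bash
python3 -m crank '[[[0,0.01,0.05],[0,0,0],0.8],[[0,0,0.05],[0,0,0],0.8],[[0,0,0.04],[0,0,0],0.8],[[0,0,0.02],[0,0,0],0.8],[[0,0,0.02],[0,0,0],0.8],[[0,0,0],[0,0,0],0.8]]'
python3 - <<'E'
from h import *
st()
E
```

```text
time: 24.75
eef_pos: [0.5679, -0.0436, 0.0648]
ee_rot: [[-1.0, 0.001, 0.0], [0.001, 1.0, 0.0], [-0.0, 0.0, -1.0]]
ft_force: [-2.3, 1.8, 5.4]
finger_gap: 0.676
grip_force: 65.2
TCP [ 0.5679 -0.0436  0.0648] sd [0. 0. 0.] gap 0.6761843048047129 F [-3.2  0.4  5.9] t 25.0
```

Fully seated. I release it and go back.

```bash
python3 -m crank '[[[0,0,0],[0,0,0],0.2],[[0,0,0],[0,0,0],0.1],[[0,0,0],[0,0,0],0],[[0,0,-0.3],[0,0,0],0.0],[[0,0,-0.9],[0,0,0],0],[[0,0,-1],[0,0,0],0],[[0,0,0],[0,0,0],0]]' && python3 -m crank '[[[0.275,0.93,0],[0,0,0],0],[[0.275,0.93,0],[0,0,0],0],[[0.275,0.93,0],[0,0,0],0],[[0.275,0.93,0],[0,0,0],0],[[0.275,0.93,0],[0,0,0],0],[[0.275,0.93,0],[0,0,0],0],[[0.275,0.93,0],[0,0,0],0],[[0.275,0.93,0],[0,0,0],0],[[0.275,0.93,0],[0,0,0],0],[[0.275,0.93,0],[0,0,0],0],[[0.275,0.93,0],[0,0,0],0],[[0,0,0],[0,0,0],0]]'
python3 - <<'E'
from h import *
st();st()
t=bot.camera("top");P=pts(t)
for lo,hi in((.088,.093),(.080,.084)):
    m=(np.hypot(P[...,0]-.568,P[...,1]+.043)<.04)&(P[...,2]>lo)&(P[...,2]<hi);q=P[m];print(m.sum(),(q.max(0)+q.min(0))/2,np.ptp(q[:,:2],axis=0))
A=np.c_[q[:,:2]-q[:,:2].mean(0),np.ones(len(q))];print("plane",np.linalg.lstsq(A,q[:,2],rcond=None)[0])
E
```

```text
time: 25.88
eef_pos: [0.5712, -0.0444, 0.1575]
ee_rot: [[-1.0, 0.001, 0.01], [0.001, 1.0, -0.002], [-0.01, -0.002, -1.0]]
ft_force: [1.1, 0.7, 1.0]
finger_gap: 0.998
grip_force: 0.0
time: 27.38
eef_pos: [0.446, 0.3676, 0.151]
ee_rot: [[-1.0, -0.003, -0.001], [-0.003, 1.0, -0.0], [0.001, -0.0, -1.0]]
ft_force: [-0.3, -0.6, -0.4]
finger_gap: 1.0
grip_force: 0.0
TCP [0.4472 0.3651 0.1513] sd [0.0004 0.0006 0.0002] gap 0.996555155911574 F [ 0.3 -0.3 -0.1] t 27.625
TCP [0.4477 0.3647 0.1518] sd [0.     0.0002 0.0001] gap 0.9995242694920707 F [-0.9  0.5  0.4] t 27.875
80 [ 0.56864494 -0.04554854  0.09039531] [0.02232754 0.0242279 ]
401 [ 0.56922925 -0.04294292  0.08202841] [0.05920092 0.05993989]
plane [ 4.66039387e-05 -1.13487322e-03  8.19449041e-02]
```

Large crown seated and level (top at 0.082). Now cap_large. I approach with part-closed fingers to check the tip height.

```bash
python3 -m crank '[[[0,0.045,0.9],[0,0,0],0],[[0,0,1],[0,0,0],0],[[0,0,0.8],[0,0,0],0],[[0,0,0.5],[0,0,0],0],[[0,0,0.3],[0,0,0],0],[[0,0,0.15],[0,0,0],0.1],[[0,0,0],[0,0,0],0.1],[[0,0,0],[0,0,0],0.1]]'
python3 - <<'E'
from h import *
st()
s=bot.camera("scene")
cv2.imwrite("pics/g8.png",cv2.resize(s["image"][230:310,280:360],(600,600),interpolation=cv2.INTER_CUBIC))
P=pts(s);w=P[230:310,280:360]
m=(abs(w[...,0]-.447)<.014)&(abs(w[...,1]-.366)>.037)&(abs(w[...,1]-.366)<.06)
d=s["image"][230:310,280:360].max(2)<90
q=w[m&d];print(len(q),np.percentile(q[:,2],[0,2,5,10,20]))
E
```

```text
time: 28.92
eef_pos: [0.4481, 0.3679, 0.0069]
ee_rot: [[-1.0, 0.001, 0.002], [0.001, 1.0, 0.001], [-0.002, 0.001, -1.0]]
ft_force: [-0.6, 0.6, -0.1]
finger_gap: 0.895
grip_force: 0.0
TCP [0.4479 0.3678 0.0066] sd [0.0002 0.0001 0.0002] gap 0.8972963795190655 F [ 0.5  0.8 -0.1] t 29.175
697 [0.00480663 0.02223574 0.02821787 0.03623414 0.05031634]
```

View pics/g8.png

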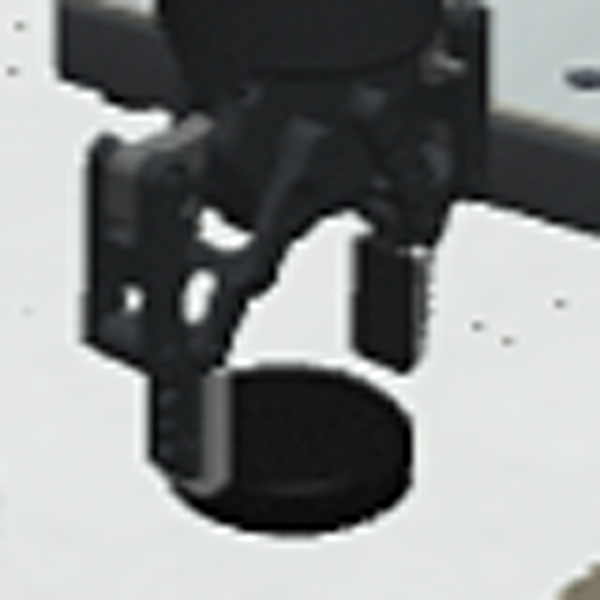

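The cap lies on the worktop between the open fingers; the left tip's lower inner corner is at (228,483) in the crop. I compute its height by ray.

```bash
python3 - <<'E'
from h import *
s=bot.camera("scene")
for (a,b) in ((228,483),(205,493)):
    u,v=280+a/7.5,230+b/7.5
    for z in (0,.005,.01,.015,.02): print(a,z,ray(s,u,v,z).round(4))
E
```

```text
228 0 [0.4559 0.3854]
228 0.005 [0.4507 0.3915]
228 0.01 [0.4455 0.3976]
228 0.015 [0.4403 0.4038]
228 0.02 [0.4352 0.4099]
205 0 [0.4573 0.3932]
205 0.005 [0.4521 0.3993]
205 0.01 [0.4469 0.4054]
205 0.015 [0.4417 0.4114]
205 0.02 [0.4365 0.4175]
```

The tip is about 10 mm above the TCP here (about 8 mm when gripping), so I lower by 10 mm and close.

```bash
python3 -m crank '[[[0,-0.03,0.15],[0,0,0],0.1],[[0,0,0.1],[0,0,0],0.1],[[0,0,0],[0,0,0],0.15],[[0,0,0],[0,0,0],0.2],[[0,0,0],[0,0,0],0.24],[[0,0,0],[0,0,0],0.8],[[0,0,0],[0,0,0],0.8],[[0,0,0],[0,0,0],0.8],[[0,0,0],[0,0,0],0.8]]'
python3 - <<'E'
from h import *
st()
s=bot.camera("scene")
cv2.imwrite("pics/g9.png",cv2.resize(s["image"][230:310,280:360],(600,600),interpolation=cv2.INTER_CUBIC))
E
```

```text
time: 30.4
eef_pos: [0.4475, 0.3663, -0.0038]
ee_rot: [[-1.0, 0.001, 0.001], [0.001, 1.0, 0.0], [-0.001, 0.0, -1.0]]
ft_force: [-1.7, -1.0, 3.8]
finger_gap: 0.768
grip_force: 66.5
TCP [ 0.4475  0.3663 -0.0038] sd [0. 0. 0.] gap 0.7713735600692361 F [-1.1 -1.5  5.5] t 30.65
```

View pics/g9.png

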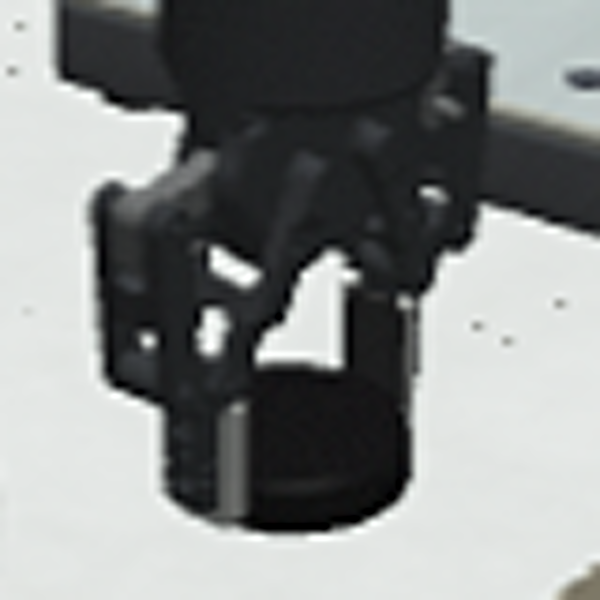

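The cap is held low on its rim, the tips at (230,515), just clear of the worktop.

```bash
python3 -m crank '[[[0,0,-0.2],[0,0,0],0.8],[[0,0,-0.6],[0,0,0],0.8],[[0,0,-0.9],[0,0,0],0.8],[[0,0,-1],[0,0,0],0.8],[[0,0,-1],[0,0,0],0.8],[[0,0,-0.3],[0,0,0],0.8],[[0,0,0],[0,0,0],0.8]]' && python3 -m crank '[[[-0.275,-0.93,0],[0,0,0],0.8],[[-0.275,-0.93,0],[0,0,0],0.8],[[-0.275,-0.93,0],[0,0,0],0.8],[[-0.275,-0.93,0],[0,0,0],0.8],[[-0.275,-0.93,0],[0,0,0],0.8],[[-0.275,-0.93,0],[0,0,0],0.8],[[-0.275,-0.93,0],[0,0,0],0.8],[[-0.275,-0.93,0],[0,0,0],0.8],[[-0.275,-0.93,0],[0,0,0],0.8],[[-0.275,-0.93,0],[0,0,0],0.8],[[-0.275,-0.93,0],[0,0,0],0.8],[[0,0,0],[0,0,0],0.8]]'
python3 - <<'E'
from h import *
st();st()
E
```

```text
time: 31.58
eef_pos: [0.4476, 0.3663, 0.1556]
ee_rot: [[-1.0, 0.001, 0.001], [0.001, 1.0, 0.0], [-0.001, 0.0, -1.0]]
ft_force: [-0.6, 0.1, -2.2]
finger_gap: 0.763
grip_force: 67.2
time: 33.08
eef_pos: [0.5668, -0.0455, 0.1521]
ee_rot: [[-1.0, 0.005, -0.005], [0.005, 1.0, 0.0], [0.005, 0.0, -1.0]]
ft_force: [-0.2, 1.5, -2.2]
finger_gap: 0.77
grip_force: 67.3
TCP [ 0.5667 -0.0426  0.1535] sd [0.0003 0.0007 0.0008] gap 0.7690557016507622 F [-0.5 -0.2 -2.6] t 33.325
TCP [ 0.5677 -0.0422  0.1555] sd [0.0002 0.0002 0.0003] gap 0.7690390305963032 F [-0.9 -0.4 -1.5] t 33.575
```

```bash
python3 -m crank '[[[0,-0.03,0.6],[0,0,0],0.8],[[0,0,0.6],[0,0,0],0.8],[[0,0,0.3],[0,0,0],0.8],[[0,0,0.15],[0,0,0],0.8],[[0,0,0.1],[0,0,0],0.8],[[0,0,0],[0,0,0],0.8],[[0,0,0],[0,0,0],0.8]]'
python3 - <<'E'
from h import *
st()
E
```

```text
time: 34.45
eef_pos: [0.5685, -0.0444, 0.0865]
ee_rot: [[-1.0, 0.001, 0.001], [0.001, 1.0, -0.0], [-0.001, -0.0, -1.0]]
ft_force: [-0.1, -0.2, -2.0]
finger_gap: 0.771
grip_force: 67.3
TCP [ 0.5683 -0.0444  0.0863] sd [0.0001 0.     0.0002] gap 0.7676745892492763 F [-0.8  0.  -2. ] t 34.7
```

```bash
python3 -m crank '[[[0.01,0.02,0.05],[0,0,0],0.8],[[0,0,0.05],[0,0,0],0.8],[[0,0,0.05],[0,0,0],0.8],[[0,0,0.03],[0,0,0],0.8],[[0,0,0.02],[0,0,0],0.8],[[0,0,0.02],[0,0,0],0.8],[[0,0,0],[0,0,0],0.8]]'
python3 - <<'E'
from h import *
st()
E
```

```text
time: 35.58
eef_pos: [0.5674, -0.0435, 0.0783]
ee_rot: [[-1.0, 0.001, 0.0], [0.001, 1.0, -0.0], [-0.0, -0.0, -1.0]]
ft_force: [-2.7, 0.4, 5.7]
finger_gap: 0.771
grip_force: 68.1
TCP [ 0.5674 -0.0435  0.0782] sd [0. 0. 0.] gap 0.7695375210451662 F [-3.5  0.1  5.4] t 35.825
```

Home at exactly 0.0782. I release it, retreat and take a final check.

```bash
python3 -m crank '[[[0,0,0],[0,0,0],0.15],[[0,0,0],[0,0,0],0.05],[[0,0,0],[0,0,0],0],[[0,0,-0.3],[0,0,0],0.0],[[0,0,-0.9],[0,0,0],0],[[0,0,-1],[0,0,0],0],[[0.5,0,-0.5],[0,0,0],0],[[1,0,0],[0,0,0],0],[[1,0,0],[0,0,0],0],[[1,0,0],[0,0,0],0],[[0.5,0,0],[0,0,0],0],[[0,0,0],[0,0,0],0]]'
python3 - <<'E'
from h import *
st()
t=bot.camera("top");s=bot.camera("scene");P=pts(t)
for x,y in((.547,.136),(.568,-.043)):
    m=(np.hypot(P[...,0]-x,P[...,1]-y)<.04)&(P[...,2]>.095)&(P[...,2]<.1);q=P[m];print(m.sum(),(q.max(0)+q.min(0))/2,np.ptp(q,axis=0))
    A=np.c_[q[:,:2]-q[:,:2].mean(0),np.ones(len(q))];print("plane",np.linalg.lstsq(A,q[:,2],rcond=None)[0])
a=cv2.resize(s["image"][170:290,290:430],(466,400),interpolation=cv2.INTER_CUBIC);b=cv2.resize(t["image"][120:360,120:520],(666,400))[:, :330]
cv2.imwrite("pics/g10.png",np.hstack([a,b]))
E
```

```text
time: 37.33
eef_pos: [0.4073, -0.0434, 0.1862]
ee_rot: [[-1.0, 0.001, 0.002], [0.001, 1.0, -0.001], [-0.002, -0.001, -1.0]]
ft_force: [0.6, 0.4, 0.9]
finger_gap: 0.995
grip_force: 0.0
TCP [ 0.4084 -0.0435  0.1855] sd [0.0001 0.     0.0003] gap 0.9985680993129388 F [-0.3  0.4  0.1] t 37.575
416 [0.54813814 0.13568044 0.09749223] [0.05142753 0.04838503 0.00494505]
plane [0.00606984 0.00148527 0.09731089]
713 [ 0.56911226 -0.04263096  0.09749605] [0.06472757 0.067353   0.00493934]
plane [0.00071354 0.00882792 0.09721913]
```

View pics/g10.png

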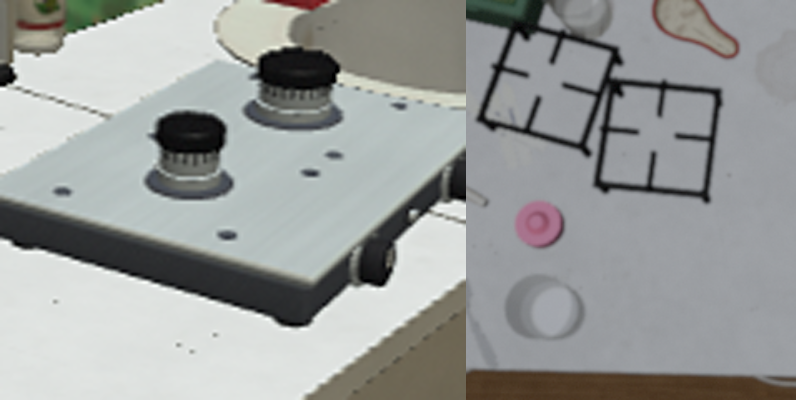

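Both burners are together with level caps, at (190,150) and (298,85) in the left half. The pan support and glass on the right have not moved.

```bash
python3 -c "
from bench import bot
print(bot.sign_off())"
```

```text
the job is handed in; nothing more can be done
None
```

Both burners are back together, each crown seated on its own base with its own cap level on top; the pan support and glass look unmoved in the final view, and the job was handed in at about 38 s of robot time.

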